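# Measure off the clear space in front of the paper tray

### The arm

A 6-joint arm with a two-finger parallel gripper is mounted at the origin on the work surface. World frame = base frame: x ahead of the robot, y to its left, z up, the work surface at z = 0. Lengths are in m, angles in rad, forces in N, time in s.
With the tool pointing down it reaches from about 0.225 to 0.875 m from the base axis. Payload 3.4 kg.
Tool frame: the origin (TCP) lies at the very end of the fingers, on their centre line; the grasp point (between the pads) lies 19 mm behind it; z points along the fingers, y is the direction in which the jaws open and shut (so a half turn about z gives the same grasp; the last joint's range is limited). The gripper opens to 85 mm and grips with 20 to 120 N. Pads are 22 mm wide; open, the fingers measure 114 mm over their backs; the gripper's body (76 mm by 85 mm) begins 54 mm behind the grasp point. The pads swing forward as they close: fully open they stand 13 mm farther back than shut.
Start: joints at [1.137, 0.276, 1.505, -0, 1.361, -0.121], TCP at [0.177, 0.547, 0.231] pointing down, gripper open.
Joint ranges: [-2.89, 2.89], [-0.75, 2.08], [0.22, 2.7], [-1.18, 4.32], [0.11, 2.71], [-2.7, 2.7]. Speed limits (rad/s): [2.57, 2.57, 3.14, 3.14, 3.14, 3.14].

### API

Orientations are given as a unit quaternion [w, x, y, z].
In Python, from rig import manip, eyes gives the robot as it stands. The module is installed in compiled form; this text tells all that it offers.
- The arm moves only by the tool servo_tool, never from a script. Its argument "deltas" is one flat list of numbers, 6 for each row, row after row: the shift along the tool's x, y, z in cm, then the turn, a rotation vector about the tool's x, y, z in degrees. A call has 1 to 20 rows; each row shifts and turns the pose as measured when the row begins, along the tool's axes as they then stand; what a row does not reach is not made up. A row lasts 1/10 s, in which the tool goes at most 50 mm and 8.59 degrees, less where a joint would pass 70% of its speed; a pose out of reach is approached as far as the arm can. A call with a gripper value outside its range is refused whole. "jaw" is the finger opening in cm, from 0 to 8.54, set as the call begins (left out, the last holds). The fingers move at their own pace and stop on an object; "grip_force" is the grip in N (left out, the last holds). Time passes only in rows, so rows that do not move let the fingers close. It gives the time, the measured TCP pose, the force and the opening at its end, in the units of the state.
- manip.get_state(): the state, without advancing time (a new reading comes with each control period).
- eyes.get_image(name): name is "side" or "top" or "wrist"; returns (picture, depth): 480x640x3 uint8, red, green, blue; 480x640 float32, m along the optical axis (not along the pixel's ray), 0 where there is no reading.
- eyes.get_calibration(name): a dict with "camera_matrix" (3x3 intrinsics, pixels), "rvec" (rotation vector, rad) and "tvec" (3), from world to camera coordinates, as OpenCV has them. Camera axes: x right, y down, z forward; pixel columns grow to the right and rows downward; lengths in m; the calibration is good to about 2 mm. A picture is of the moment at which its call begins: read the wrist's pose just before it. get_calibration takes no time and is no camera call; for the wrist camera it gives the pose at the moment of the call.
- manip.sign_off(): hands the job in, once; it reports no verdict.
The state is a dict: "clock": time; "qpos": joint angles; "qd": joint speeds; "effort": joint torques, N m; "position": TCP position; "ee_rot": TCP orientation; "contact_force": force on the tool from outside, world axes, zero at the start; "moment": the same for the moment, N m; "width": finger opening in m.
Only numpy, scipy, OpenCV 4.12 (cv2) and the standard library are available. Lean on these libraries where they do the work, as an engineer would, in place of code of your own. Each camera call takes 0.05 s, during which the arm holds its last target.

### The job

Measure the clear space in front of the grey paper tray with the yellow tape measure: hook the tape's end over the tray's near wall, near its middle, then draw the case straight back against its spring until its front face stands at the green line (not the red one). Set it down flat there, still hooked and square to the tray, let go, and press its red lock button fully down so that the tape stays out.

Things in the scene. Friction and masses are not known exactly. Their poses are not given: they have to be found in the camera images.
- tape: Yellow tape measure, loose, 0.6 kg: case 110 long (its x), 40 wide (y), 62 mm high on a black rubber foot. Origin: centre of its underside; x points out of the mouth, z up. Front face 55 mm ahead of the origin; the rigid blade leaves it level, 24 mm above the underside. Grip across the width from above, 30 to 40 mm up. Set down, it stands still against the spring by its weight.
- tape_hook (a point): The tape's end hook: a steel plate 24 mm wide and 2.5 mm thick hanging 13 mm below the blade's end. This point: middle of its lower edge, on the face towards the case, 10 mm above the level of the case's underside; with the tape fully in it is 85 mm ahead of the case's origin.
- blade (a joint): How far the tape is pulled out, m: 0 (fully in; 30 mm of blade still shows in front of the case) to 0.080 (end of travel). A spring pulls it in with 1.0 N at 0, rising to 1.6 N at 0.080.
- lock (a joint): The tape's lock: red button 24 x 24 mm on top of the case, its centre 34 mm ahead of the case's origin on the middle line. Value in m: 0 up (its top 73 mm above the case's underside) to 0.005 or 0.006 fully down, where it meets the blade and brakes it. Pressing takes 4 to 8 N; it stays down where it is left.
- tray: Grey A4 paper tray, fixed. Origin: on the desk's surface under the middle of the inner face (away from the robot) of its near wall; x points into the tray, away from the robot, y along the wall. That wall is 330 mm long, 4 mm thick (x -0.004 to 0), 20 mm high. Behind it the tray's floor, 3 mm thick, is free for 75 mm, then comes paper 10 mm high.
- green_line: Green strip on the desk in front of the tray, parallel to its near wall, on its middle line: 10 wide (its x) x 190 mm long (its y), flat. Origin: its centre. A red strip of the same size, 25 to 45 mm nearer to or farther from the tray, is not the one to use.

How it is judged:
By the outcome, as a careful person would: the job done as asked, in the order asked, and still so for the second after the job is handed in, with the robot touching nothing.
It also fails if it takes over 48 s, if anything falls off the work surface, if the arm or the gripper's body presses on something with over 40 N, if the wrist force passes 120 N, or if a joint passes its speed limit or range.

## Working session

There is one attempt and no reset: what is moved stays moved. The work goes in short steps, Python scripts to look and compute and a tool call to move; the robot and the scene stay as the last step left them, time stands still between calls to the robot, and variables do not carry over. Pictures are saved under pics/ and viewed, and the job is handed in when it is done.

Besides the shell and the picture viewer there is one more tool, called after "Call:" in YAML: its name, and indented under it one key for each argument. servo_tool: Moves the arm, as the interface text tells. Its arguments: {"type":"object","properties":{"deltas":{"type":"array","items":{"type":"number"}},"jaw":{"type":"number"},"grip_force":{"type":"number"}},"required":["deltas"]}

```bash
mkdir -p pics; ls; cat > h.py <<'E'
import numpy as np, cv2
from rig import manip, eyes
def cal(n):
    c=eyes.get_calibration(n); K=np.array(c["camera_matrix"]);R,_=cv2.Rodrigues(np.array(c["rvec"],float));t=np.array(c["tvec"],float).ravel()
    return K,R,t
def save(n,f):
    im,d=eyes.get_image(n); cv2.imwrite(f"pics/{f}.png",im[:,:,::-1]); np.save(f"pics/{f}.npy",d); return im,d
def cloud(d,K,R,t):
    v,u=np.mgrid[0:480,0:640]; X=np.stack([(u-K[0,2])/K[0,0]*d,(v-K[1,2])/K[1,1]*d,d],-1)
    return (X-t)@R
E
python3 - <<'E'
from h import *
for n in ("top","side"):
    im,d=save(n,n+"0"); K,R,t=cal(n); print(n,K.round(1).tolist(),(-R.T@t).round(3),R.round(3).tolist())
s=manip.get_state(); print(s)
E
```

```text
pics
top [[461.4, 0.0, 322.6], [0.0, 461.4, 238.9], [0.0, 0.0, 1.0]] [ 0.459 -0.018  0.859] [[-0.027, -1.0, -0.004], [-0.993, 0.027, -0.116], [0.116, 0.001, -0.993]]
side [[529.9, 0.0, 311.7], [0.0, 529.9, 239.4], [0.0, 0.0, 1.0]] [0.441 0.572 0.776] [[-0.981, -0.192, 0.008], [-0.151, 0.744, -0.651], [0.119, -0.64, -0.759]]
{'clock': 0.1, 'qpos': array([ 1.13698302e+00,  2.76518610e-01,  1.50601424e+00,  4.56849225e-06,
        1.36073026e+00, -1.21007120e-01]), 'qd': array([-0.00191055, -0.00146429, -0.00378517, -0.0007962 , -0.00193725,
       -0.00090266]), 'effort': array([ 1.48421415e-03, -4.17696118e+01, -2.46405172e+01, -1.15347048e-04,
        5.71684606e-03,  3.62072996e-06]), 'position': array([0.17674629, 0.54665065, 0.23053066]), 'ee_rot': array([-2.30889259e-04,  1.55766637e-01,  9.87793530e-01, -8.02686030e-04]), 'contact_force': array([-0.90063277,  0.03544138, -0.21038952]), 'moment': array([-0.00135851, -0.04151623, -0.01430274]), 'width': 0.08541754252056134}
```

View pics/top0.png

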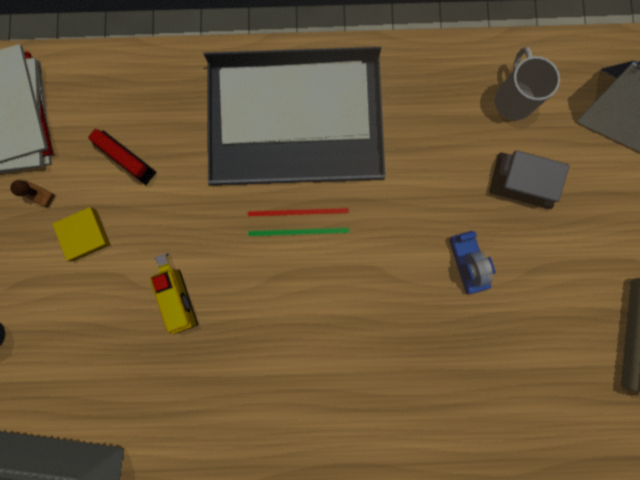

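View pics/side0.png

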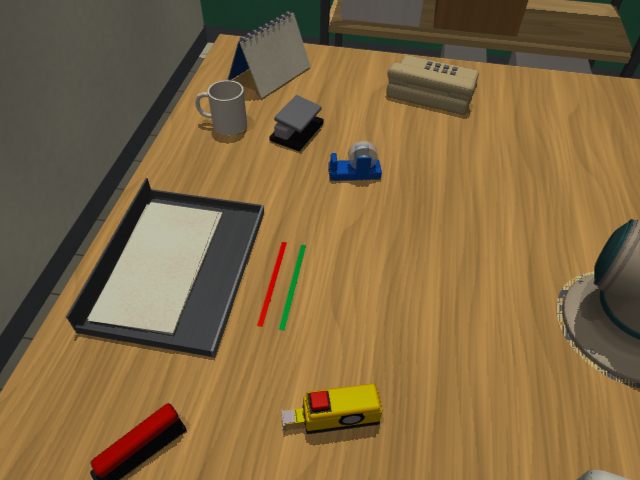

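The tape is at about (172,300) in the top view, mouth pointing up towards the tray. The tray's near wall is at row ~182, the green line at ~(298,232), and the red line at row ~212.

```bash
cat > m.py <<'E'
from h import *
def ray(u,v,z,n):
    K,R,t=cal(n); c=-R.T@t; r=R.T@np.array([(u-K[0,2])/K[0,0],(v-K[1,2])/K[1,1],1]); return c+r*(z-c[2])/r[2]
def fit(P):
    r=cv2.minAreaRect((P[:,:2]*1000).astype(np.float32)); return r
E
python3 - <<'E'
from m import *
for n in ("top","side"):
    im=cv2.imread(f"pics/{n}0.png")[:,:,::-1].astype(int); d=np.load(f"pics/{n}0.npy"); K,R,t=cal(n); P=cloud(d,K,R,t)
    r,g,b=im[...,0],im[...,1],im[...,2]
    val=d>0
    reg=(abs(P[...,0]-.35)<.12)&(abs(P[...,1]-.29)<.1)&val
    yt=reg&(P[...,2]>.055)&(P[...,2]<.066)&(r>120)&(g>110)&(b<80)
    print(n,"case top",yt.sum(),P[yt].mean(0).round(4),fit(P[yt]))
    rt=reg&(r>120)&(g<60)&(P[...,2]>.068)
    print("button",rt.sum(),P[rt].mean(0).round(4),fit(P[rt]))
    bl=reg&(P[...,2]>.015)&(P[...,2]<.035)&(abs(r-b)<40)&(r>110)
    print("blade",bl.sum(),P[bl].mean(0).round(4) if bl.any() else 0, fit(P[bl]) if bl.any() else 0)
    for nm,m in (("green",(g>110)&(r<60)&(b<110)),("red",(r>150)&(g<70)&(b<70))):
        m=m&val&(abs(P[...,2])<.008)&(abs(P[...,1]-.03)<.15)&(abs(P[...,0]-.5)<.1)
        Q=P[m]; f=np.polyfit(Q[:,1],Q[:,0],1); print(nm,m.sum(),Q.mean(0).round(4),fit(Q),"slope",f.round(4))
    w=val&(P[...,2]>.016)&(P[...,2]<.024)&(P[...,0]>.5)&(P[...,0]<.63)&(abs(P[...,1]-.05)<.2)
    Q=P[w]; print("wall pts",len(Q))
    if len(Q):
        print(Q[:,0].min(),Q[:,0].max(),Q[:,1].min(),Q[:,1].max()); 
        Q=Q[(Q[:,1]<.2)&(Q[:,1]>-.11)]; k=np.polyfit(Q[:,1],Q[:,0],1); rs=Q[:,0]-np.polyval(k,Q[:,1]); k=np.polyfit(Q[abs(rs)<.006][:,1],Q[abs(rs)<.006][:,0],1); print("fit",k,rs.std())
E
```

```text
top case top 741 [0.4384 0.2453 0.0625] ((438.82421875, 245.6039581298828), (65.19641876220703, 35.12023162841797), 19.274364471435547)
button 0 [nan nan nan] ((0.0, 0.0), (0.0, 0.0), 0.0)
blade 0 0 0
green 196 [ 0.5753 -0.0094  0.0013] ((575.0911254882812, 11.025802612304688), (6.892227649688721, 152.01193237304688), 0.6274430751800537) slope [-0.0086  0.5752]<stdin>:10: RuntimeWarning: Mean of empty slice.
  ret = um.true_divide(
Traceback (most recent call last):
TypeError: expected non-empty vector for x
```

```bash
python3 - <<'E'
import cv2
a=cv2.imread("pics/top0.png");cv2.imwrite("pics/c1.png",cv2.resize(a[160:340,130:390],None,fx=3,fy=3,interpolation=cv2.INTER_CUBIC))
E
```

```text
(no output)
```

View pics/c1.png

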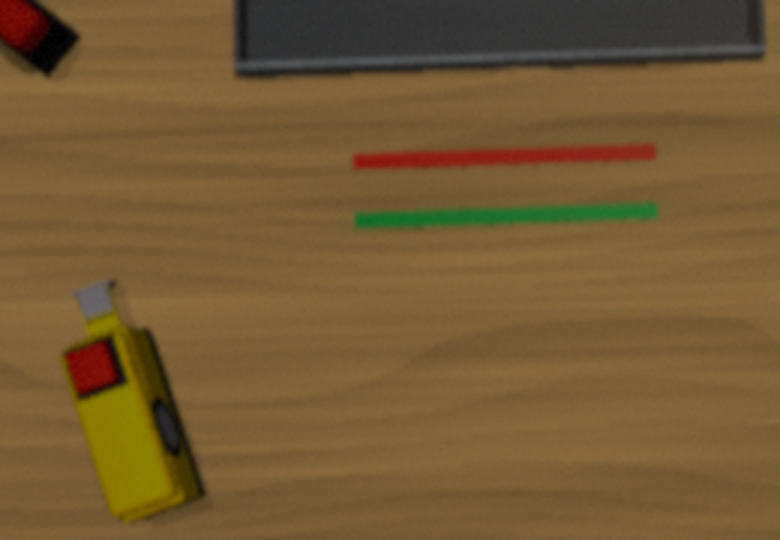

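The case, button, silver hook tip, lines and tray near wall are all clear in the crop. My search regions were off, so I'll fix them.

```bash
python3 - <<'E' 2>&1 | grep -v Warn
from m import *
for n in ("top","side"):
    im=cv2.imread(f"pics/{n}0.png")[:,:,::-1].astype(int); d=np.load(f"pics/{n}0.npy"); K,R,t=cal(n); P=cloud(d,K,R,t)
    r,g,b=im[...,0],im[...,1],im[...,2]; val=d>0
    reg=(abs(P[...,0]-.46)<.12)&(abs(P[...,1]-.265)<.075)&val
    for nm,m in (("casetop",reg&(P[...,2]>.054)&(P[...,2]<.078)),("button",reg&(r>100)&(g<60)&(P[...,2]>.05)),("blade",reg&(P[...,2]>.016)&(P[...,2]<.034)&(P[...,0]>.49))):
        Q=P[m]; print(n,nm,len(Q),Q.mean(0).round(4),[np.round(x,1) for x in fit(Q)])
    for nm,m in (("green",(g>80)&(r<60)&(b<90)),("red",(r>110)&(g<60)&(b<60))):
        m=m&val&(abs(P[...,2])<.008)&(abs(P[...,1]-.0)<.14)&(abs(P[...,0]-.6)<.1)
        Q=P[m]; f=np.polyfit(Q[:,1],Q[:,0],1); print(nm,m.sum(),Q.mean(0).round(4),[np.round(x,1) for x in fit(Q)],"slope",f.round(4))
    w=val&(P[...,2]>.014)&(P[...,2]<.024)&(P[...,0]>.62)&(P[...,0]<.72)&(abs(P[...,1])<.16)
    Q=P[w]; k=np.polyfit(Q[:,1],Q[:,0],1)
    for i in range(4):
        rs=Q[:,0]-np.polyval(k,Q[:,1]); Q=Q[abs(rs)<max(.004,1.5*rs.std())]; k=np.polyfit(Q[:,1],Q[:,0],1)
    print("wall",len(Q),k.round(4),rs.std(),Q[:,2].mean())
    # pixel path: sides of tray front bounds
    w=val&(P[...,2]>.003)&(P[...,0]>.64)&(P[...,0]<.85)&(abs(P[...,1])<.25)
    for x0 in (.66,.68,.7,.72):
        q=P[w&(abs(P[...,0]-x0)<.008)]; q=q[q[:,2]>.014]; print(x0,q[:,1].min(),q[:,1].max())
E
```

```text
top casetop 1406 [0.4534 0.2484 0.0637] [array([454. , 250.9]), array([102.1,  41.1]), np.float64(18.7)]
top button 169 [0.4852 0.2619 0.0734] [array([484.7, 263.6]), array([21.6, 26.9]), np.float64(17.6)]
top blade 225 [0.5198 0.2702 0.0262] [array([511.4, 266.4]), array([59.8, 27.7]), np.float64(31.8)]
green 408 [0.5751 0.0327 0.0014] [array([575.2,  27.9]), array([  8.4, 185.8]), np.float64(0.6)] slope [-0.0064  0.5753]
red 481 [0.6125 0.0303 0.0014] [array([612.2,  29. ]), array([ 10.2, 187.1]), np.float64(0.2)] slope [-0.0063  0.6127]
wall 471 [-0.0068  0.672 ] 0.0014205740106845517 0.01991202685365298
Traceback (most recent call last):
ValueError: zero-size array to reduction operation minimum which has no identity
```

```bash
python3 - <<'E' 2>&1 | grep -v Warn
from m import *
for n in ("top","side"):
    im=cv2.imread(f"pics/{n}0.png")[:,:,::-1].astype(int); d=np.load(f"pics/{n}0.npy"); K,R,t=cal(n); P=cloud(d,K,R,t)
    r,g,b=im[...,0],im[...,1],im[...,2]; val=d>0
    reg=(abs(P[...,0]-.46)<.12)&(abs(P[...,1]-.265)<.075)&val
    if n=="side":
      for nm,m in (("casetop",reg&(P[...,2]>.054)&(P[...,2]<.078)),("button",reg&(r>100)&(g<60)&(P[...,2]>.05)),("blade",reg&(P[...,2]>.016)&(P[...,2]<.034)&(P[...,0]>.51))):
        Q=P[m]; print(n,nm,len(Q),Q.mean(0).round(4),[np.round(x,1) for x in fit(Q)])
      for nm,m in (("green",(g>80)&(r<60)&(b<110)),("red",(r>110)&(g<60)&(b<60))):
        m=m&val&(abs(P[...,2])<.01)&(abs(P[...,1]-.0)<.14)&(abs(P[...,0]-.6)<.1)
        Q=P[m]; f=np.polyfit(Q[:,1],Q[:,0],1); print(nm,m.sum(),Q.mean(0).round(4),[np.round(x,1) for x in fit(Q)],"slope",f.round(4))
    for c in ((-.08,.02,.1)):
        q=P[val&(abs(P[...,1]-c)<.004)&(abs(P[...,0]-.67)<.03)]; q=q[np.argsort(q[:,0])]
        print(n,c,[(round(x*1e3),round(z*1e3)) for x,_,z in q[::max(1,len(q)//30)]])
    w=val&(P[...,2]>.003)&(P[...,0]>.60)&(P[...,0]<.95)&(abs(P[...,1]-.03)<.25)&(P[...,2]<.03)
    for x0 in (.67,.69,.72,.75):
        q=P[w&(abs(P[...,0]-x0)<.008)]; print(n,x0,q[:,1].min(),q[:,1].max())
E
```

```text
top -0.08 [(640, -2), (642, -1), (644, -1), (646, -2), (648, 0), (651, -4), (652, 0), (653, 1), (656, 0), (657, 1), (660, -1), (661, 0), (663, 1), (666, -1), (667, 1), (669, -1), (671, 0), (671, 15), (671, -1), (672, 20), (674, 20), (680, 4), (682, 4), (683, 5), (685, 7), (686, 1), (688, 3), (690, 4), (692, 3), (693, 4), (694, 7), (696, 2), (698, 2), (700, 3)]
top 0.02 [(641, 1), (642, 3), (645, 1), (646, 3), (648, 2), (650, 2), (652, 3), (654, 0), (656, 2), (657, 4), (660, 3), (662, 2), (664, 2), (666, 2), (668, 2), (670, 1), (670, 15), (670, 13), (671, 19), (671, 12), (673, 20), (675, 20), (680, 6), (682, 5), (685, 3), (686, 4), (688, 5), (690, 5), (692, 5), (695, 3), (696, 4), (698, 4)]
top 0.1 [(641, 1), (643, 2), (645, 2), (646, 2), (649, 1), (650, 4), (652, 3), (654, 1), (656, 2), (658, 3), (660, 1), (662, 1), (664, 2), (666, 1), (667, 4), (670, 2), (670, 17), (670, 0), (671, 22), (671, 20), (673, 22), (679, 3), (681, 4), (683, 4), (685, 2), (687, 4), (689, 3), (691, 4), (692, 5), (695, 4), (696, 6), (698, 5), (699, 3)]
top 0.67 -0.21797657804275927 0.27689204916384
top 0.69 -0
[... 1195 characters left out ...]
, (670, 15), (671, 21), (673, 21), (679, 8), (682, 3), (684, 3), (686, 5), (688, 4), (691, 3), (692, 5), (694, 2), (697, 3), (699, 4), (700, 4)]
side 0.1 [(641, 0), (643, 0), (644, -2), (646, 0), (647, 1), (649, 1), (651, 1), (652, -2), (654, 4), (655, 3), (657, 1), (659, 2), (661, 3), (663, 4), (665, 4), (667, 0), (669, 18), (669, 11), (669, 8), (669, 21), (670, 5), (672, 21), (679, 5), (681, 4), (683, 3), (685, 1), (686, 3), (688, 4), (689, 3), (692, 3), (694, 6), (696, 7), (698, 2), (700, 3)]
side 0.67 -0.21998492895840566 0.27903046395029407
side 0.69 -0.21371352136698502 0.2796546008853711
side 0.72 -0.210144999952784 0.27954209998605045
side 0.75 -0.21861153313424891 0.2767573307743912
```

```bash
cat > go.py <<'E'
import sys
from h import *
from scipy.spatial.transform import Rotation as Ro
def go(x,y,z,psi,after=True):
    s=manip.get_state(); q=s["ee_rot"]; R=Ro.from_quat([q[1],q[2],q[3],q[0]])
    p=np.radians(psi); Y=np.array([np.cos(p),np.sin(p),0]); Z=np.array([0,0,-1.]); T=np.stack([np.cross(Y,Z),Y,Z],1)
    rv=(R.inv()*Ro.from_matrix(T)).as_rotvec(degrees=True)
    d=np.array([x,y,z])-s["position"]
    print("clock %.2f"%s["clock"],"pos",s["position"].round(4),"psi %.2f"%np.degrees(np.arctan2(*R.as_matrix()[1::-1,1])),"w %.4f"%s["width"],"F",s["contact_force"].round(2))
    print("rot deg",rv.round(2),"| shift cm now-frame",(R.as_matrix().T@d*100).round(2),"| target-frame",(T.T@d*100).round(2))
if __name__=="__main__": go(*map(float,sys.argv[1:5]))
E
python3 go.py .4528 .2534 .2 108.6
```

```text
clock 0.10 pos [0.1767 0.5467 0.2305] psi 72.08 w 0.0854 F [-0.9   0.04 -0.21]
rot deg [ -0.09  -0.04 -36.52] | shift cm now-frame [-35.29 -19.4    3.08] | target-frame [-16.81 -36.6    3.05]
```

Call:
servo_tool:
  deltas: [0,0,0,0,0,-7.3,0,0,0,0,0,-7.3,0,0,0,0,0,-7.3,0,0,0,0,0,-7.3,0,0,0,0,0,-7.3,-1.7,-3.7,0.3,0,0,0,-1.7,-3.7,0.3,0,0,0,-1.7,-3.7,0.3,0,0,0,-1.7,-3.7,0.3,0,0,0,-1.7,-3.7,0.3,0,0,0,-1.7,-3.7,0.3,0,0,0,-1.7,-3.7,0.3,0,0,0,-1.7,-3.7,0.3,0,0,0,-1.7,-3.7,0.3,0,0,0,-1.7,-3.7,0.3,0,0,0]

```text
clock: 1.6
position: [0.4683, 0.2499, 0.1931]
ee_rot: [-0.005, -0.18, 0.984, -0.003]
contact_force: [1.3, 0.8, 0.2]
width: 0.0855
```

```bash
python3 go.py .4528 .2534 .15 108.6
```

```text
clock 1.60 pos [0.4683 0.2499 0.1931] psi 110.77 w 0.0855 F [1.27 0.81 0.22]
rot deg [-0.2  -0.62  2.17] | shift cm now-frame [1.28 0.89 4.32] | target-frame [1.35 0.83 4.31]
```

Call:
servo_tool:
  deltas: [1.3,0.8,1.5,-0.2,-0.6,2.2,0,0,0,0,0,0]

```text
clock: 1.8
position: [0.457, 0.2478, 0.1764]
ee_rot: [-0.0, -0.157, 0.988, -0.001]
contact_force: [-1.1, 0.0, -1.1]
width: 0.0854
```

```bash
python3 go.py .4528 .2534 .15 108.6; python3 -c "
from h import *
save('wrist','w1'); K,R,t=cal('wrist'); print(K.round(1).tolist(),(-R.T@t).round(3),R.round(2).tolist())"
```

```text
clock 1.80 pos [0.457  0.2478 0.1764] psi 108.06 w 0.0854 F [-1.15  0.01 -1.09]
rot deg [-0.13 -0.05 -0.54] | shift cm now-frame [0.23 0.67 2.64] | target-frame [0.22 0.66 2.64]
[[389.4, 0.0, 318.3], [0.0, 389.4, 240.1], [0.0, 0.0, 1.0]] [0.383 0.224 0.322] [[-0.31, 0.95, -0.0], [0.9, 0.3, 0.32], [0.3, 0.1, -0.95]]
```

View pics/w1.png

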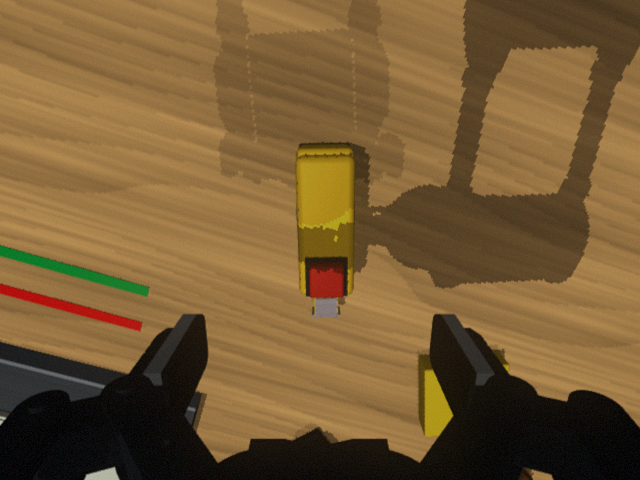

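The wrist view shows the tape at (298–354, 143–297), nearly parallel to image columns, with the button at (326,278) and the hook at (326,308). Next I'll refine from this view.

```bash
python3 - <<'E'
from m import *
im=cv2.imread("pics/w1.png")[:,:,::-1].astype(int); d=np.load("pics/w1.npy"); K,R,t=cal("wrist"); P=cloud(d,K,R,t)
r,g,b=im[...,0],im[...,1],im[...,2]; v,u=np.mgrid[0:480,0:640]
reg=(d>0)&(abs(u-326)<45)&(v>130)&(v<330)
for nm,m in (("top",reg&(P[...,2]>.056)&(P[...,2]<.066)),("button",reg&(r>100)&(g<60)&(P[...,2]>.06)),("blade",reg&(P[...,2]>.016)&(P[...,2]<.034)&(v>295)),("high",reg&(P[...,2]>.045))):
    Q=P[m]; print(nm,len(Q),Q.mean(0).round(4),[np.round(x,1) for x in fit(Q)])
    # row-wise mid line
    M=[]
    for x in np.arange(Q[:,0].min()+.004,Q[:,0].max()-.004,.003):
        pass
E
```

```text
top 6313 [0.4453 0.248  0.0644] [array([456.6, 251.8]), array([100.7,  40.3]), np.float64(19.4)]
button 883 [0.4899 0.2629 0.0762] [array([489.3, 263.1]), array([22.2, 22.4]), np.float64(17.5)]
blade 520 [0.5319 0.2777 0.0289] [array([531.9, 277.7]), array([19.4, 24. ]), np.float64(20.2)]
high 8468 [0.4508 0.2498 0.0653] [array([454.8, 251.1]), array([104.5,  40.5]), np.float64(19.1)]
```

Call:
servo_tool:
  deltas: [0.3,0.6,3,0,0,-0.6,0,0,3,0,0,0,0,0,3,0,0,0,0,0,2,0,0,0,0,0,1,0,0,0,0,0,0,0,0,0]

```text
clock: 2.45
position: [0.4629, 0.2593, 0.0595]
ee_rot: [0.01, -0.169, 0.986, -0.0]
contact_force: [0.2, -0.3, 0.8]
width: 0.0855
```

```bash
python3 go.py .454 .2530 .014 108.8; python3 -c "
from h import *
save('wrist','w2')"
```

```text
clock 2.45 pos [0.4629 0.2593 0.0595] psi 109.46 w 0.0855 F [ 0.18 -0.34  0.83]
rot deg [-0.22  1.17  0.66] | shift cm now-frame [ 1.14 -0.28  4.53] | target-frame [ 1.05 -0.31  4.55]
```

View pics/w2.png

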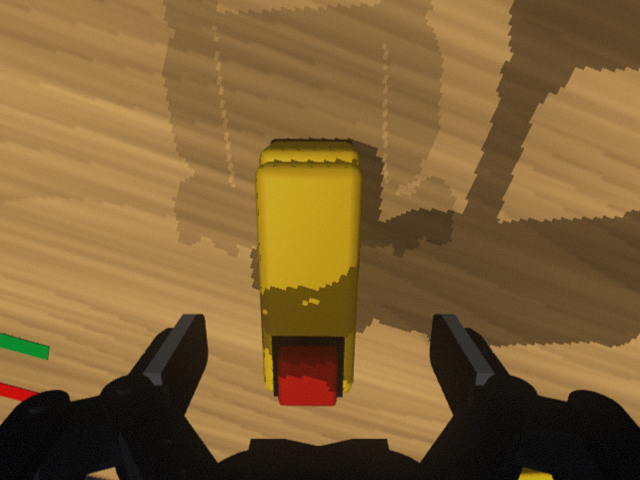

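The tape is slightly left of the finger midline (308 against 319), which agrees with the pose error. I'll correct that, then descend.

Call:
servo_tool:
  deltas: [1.1,-0.3,1.2,-0.2,1.2,0.7,0,0,1.2,0,0,0,0,0,1,0,0,0,0,0,0,0,0,0]

```text
clock: 2.9
position: [0.4561, 0.2539, 0.0266]
ee_rot: [0.003, -0.163, 0.987, 0.001]
contact_force: [-0.4, -0.7, -0.1]
width: 0.0853
```

```bash
python3 go.py .454 .2530 .014 108.8
```

```text
clock 2.90 pos [0.4561 0.2539 0.0266] psi 108.76 w 0.0853 F [-0.36 -0.68 -0.08]
rot deg [ 0.02  0.35 -0.04] | shift cm now-frame [ 0.24 -0.02  1.26] | target-frame [ 0.23 -0.02  1.26]
```

Call:
servo_tool:
  deltas: [0.2,0,0.8,0,0.4,0,0,0,0.4,0,0,0,0,0,0,0,0,0]

```text
clock: 3.2
position: [0.4545, 0.2532, 0.0136]
ee_rot: [-0.001, -0.163, 0.987, 0.0]
contact_force: [0.4, -0.1, 0.4]
width: 0.0857
```

```bash
python3 go.py .454 .2530 .014 108.8
```

```text
clock 3.20 pos [0.4545 0.2532 0.0136] psi 108.75 w 0.0857 F [ 0.42 -0.12  0.42]
rot deg [ 0.02 -0.06 -0.05] | shift cm now-frame [ 0.05 -0.01 -0.04] | target-frame [ 0.05 -0.01 -0.04]
```

Now to grip.

Call:
servo_tool:
  deltas: [0,0,0,0,0,0,0,0,0,0,0,0,0,0,0,0,0,0,0,0,0,0,0,0,0,0,0,0,0,0,0,0,0,0,0,0,0,0,0,0,0,0,0,0,0,0,0,0]
  jaw: 3
  grip_force: 50

```text
clock: 4.0
position: [0.4553, 0.2531, 0.0142]
ee_rot: [0.0, -0.163, 0.987, -0.0]
contact_force: [-0.2, -0.8, 0.2]
width: 0.0396
```

```bash
python3 go.py .454 .2530 .014 108.8; python3 -c "
from h import *
save('wrist','w3');save('side','s3')"
```

```text
clock 4.00 pos [0.4553 0.2531 0.0142] psi 108.78 w 0.0396 F [-0.19 -0.77  0.18]
rot deg [-0.01  0.04 -0.02] | shift cm now-frame [0.13 0.03 0.02] | target-frame [0.13 0.03 0.02]
```

View pics/w3.png

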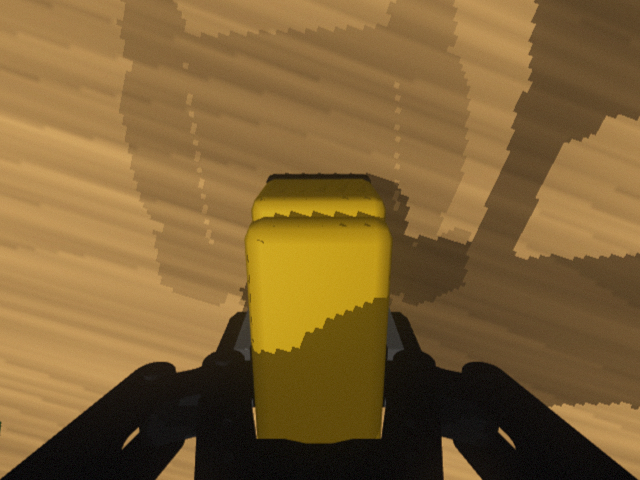

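Gripped, opening 39.6 mm. Next: lift, turn square (psi 90.4°), and carry it over the wall.

Call:
servo_tool:
  deltas: [0,0,-2,0,0,0,0,0,-3,0,0,0,0,0,-3,0,0,0,0,0,0,0,0,6.1,0,0,0,0,0,6.1,0,0,0,0,0,6.1,0,0,0,0,0,0]

```text
clock: 4.8
position: [0.4479, 0.2519, 0.0907]
ee_rot: [-0.008, 0.002, 1.0, -0.002]
contact_force: [0.1, -0.3, -5.7]
width: 0.0397
```

```bash
python3 go.py .560 .030 .09 90.4
```

```text
clock 4.80 pos [0.4479 0.2519 0.0907] psi 89.72 w 0.0397 F [ 0.09 -0.34 -5.71]
rot deg [-0.21 -0.94 -0.68] | shift cm now-frame [-11.32 -22.13  -0.03] | target-frame [-11.06 -22.27   0.07]
```

Call:
servo_tool:
  deltas: [-1.4,-2.8,0,-0.2,-0.9,-0.7,-1.4,-2.8,0,0,0,0,-1.4,-2.8,0,0,0,0,-1.4,-2.8,0,0,0,0,-1.4,-2.8,0,0,0,0,-1.4,-2.8,0,0,0,0,-1.4,-2.8,0,0,0,0,-1.2,-2.7,0,0,0,0,0,0,0,0,0,0]

```text
clock: 5.7
position: [0.5584, 0.0238, 0.0812]
ee_rot: [-0.008, -0.017, 1.0, 0.001]
contact_force: [0.5, 0.2, -5.7]
width: 0.0395
```

```bash
python3 go.py .560 .030 .09 90.4
```

```text
clock 5.70 pos [0.5584 0.0238 0.0812] psi 91.95 w 0.0395 F [ 0.49  0.16 -5.66]
rot deg [ 0.07 -0.95  1.55] | shift cm now-frame [-0.17  0.61 -0.88] | target-frame [-0.17  0.61 -0.88]
```

Call:
servo_tool:
  deltas: [-0.2,0.6,-0.9,0,-1,1.6,0,0,0,0,0,0]

```text
clock: 5.9
position: [0.5588, 0.0294, 0.088]
ee_rot: [-0.002, -0.003, 1.0, 0.001]
contact_force: [0.4, 0.6, -5.5]
width: 0.0395
```

```bash
python3 go.py .560 .030 .09 90.4; cat > tm.py <<'E'
from m import *
import sys
tag=sys.argv[1]
s=manip.get_state()
for n in ("top","side"):
    im,d=save(n,tag+n); im=im.astype(int); K,R,t=cal(n); P=cloud(d,K,R,t)
    r,g,b=im[...,0],im[...,1],im[...,2]; val=d>0
    reg=val&(abs(P[...,1]-.03)<.04)&(P[...,0]>.5)&(P[...,0]<.75)
    dark=im.max(-1)<70
    zb=s["position"][2]-.0142
    for nm,m in (("bladetop",reg&(abs(P[...,2]-zb-.025)<.006)&~dark&((r-b)<200)),("grey",reg&(abs(P[...,2]-zb-.022)<.012)&(abs(r-b)<35)&(r>80)),("yellow",reg&(r>100)&(g>90)&(b<70)&(P[...,2]>zb+.005)&(abs(r-g)<60))):
        Q=P[m]
        if len(Q)>5: print(n,nm,len(Q),Q.mean(0).round(4),"x",Q[:,0].min().round(4),Q[:,0].max().round(4),"y",Q[:,1].min().round(4),Q[:,1].max().round(4),[np.round(x,1) for x in fit(Q)])
E
python3 tm.py a; python3 -c "
import cv2
a=cv2.imread('pics/atop.png')[150:310,210:410];b=cv2.imread('pics/aside.png')[180:380,180:430]
cv2.imwrite('pics/a1.png',cv2.resize(a,None,fx=4,fy=3.7)[:590]);cv2.imwrite('pics/a2.png',cv2.resize(b,None,fx=3,fy=3)[:600])"
```

```text
clock 5.90 pos [0.5588 0.0294 0.088 ] psi 90.36 w 0.0395 F [ 0.43  0.61 -5.52]
rot deg [ 0.16 -0.25 -0.04] | shift cm now-frame [-0.12  0.06 -0.2 ] | target-frame [-0.12  0.06 -0.2 ]
top yellow 289 [0.5178 0.0244 0.1359] x 0.5033 0.5352 y 0.0097 0.0459 [array([518.7,  28. ]), array([30.7, 36.5]), np.float64(3.9)]
side bladetop 330 [0.5862 0.0433 0.0989] x 0.5003 0.643 y 0.0182 0.0583 [array([571.7,  39. ]), array([142.8,  38.7]), np.float64(1.2)]
side grey 90 [0.6346 0.0325 0.0997] x 0.6253 0.6429 y 0.0212 0.0429 [array([634.1,  32.3]), array([21.7, 17.3]), np.float64(87.7)]
side yellow 499 [0.5513 0.0347 0.1365] x 0.5009 0.6396 y 0.0112 0.0677 [array([569.8,  39.8]), array([139.5,  52. ]), np.float64(4.6)]
```

View pics/a1.png

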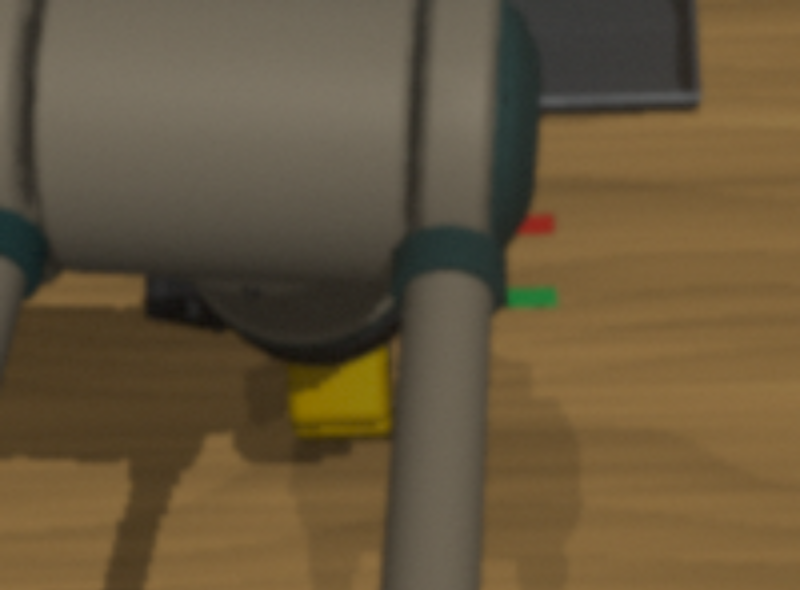

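View pics/a2.png

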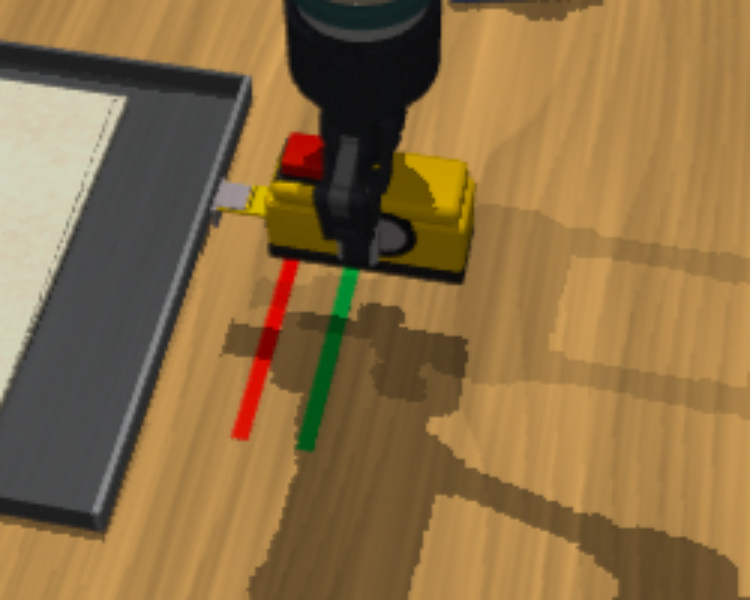

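The side view shows the hook tip at x≈0.643, square and level, in front of the wall. That puts the tape's origin about 3.5 mm behind the TCP. Now forward over the wall and down.

Call:
servo_tool:
  deltas: [-1.5,0,0,0,-0.2,0,-1.5,0,0,0,0,0,-1.5,0,0,0,0,0,0,0,1.5,0,0,0,0,0,1.5,0,0,0,0,0,0,0,0,0]

```text
clock: 6.6
position: [0.6084, 0.0323, 0.0536]
ee_rot: [-0.001, -0.008, 1.0, 0.001]
contact_force: [-1.0, 0.1, -5.7]
width: 0.0395
```

```bash
python3 go.py .605 .030 .0150 90.4
```

```text
clock 6.60 pos [0.6084 0.0323 0.0536] psi 90.88 w 0.0395 F [-0.98  0.13 -5.66]
rot deg [ 0.16 -0.11  0.48] | shift cm now-frame [ 0.33 -0.24  3.86] | target-frame [ 0.34 -0.23  3.86]
```

Call:
servo_tool:
  deltas: [0.3,-0.2,1,0.2,-0.1,0.5,0,0,0.5,0,0,0,0,0,0,0,0,0]

```text
clock: 6.9
position: [0.6065, 0.0307, 0.0375]
ee_rot: [0.0, -0.004, 1.0, -0.001]
contact_force: [-0.1, -0.4, -6.1]
width: 0.0398
```

```bash
python3 go.py .605 .030 .0150 90.4; python3 tm.py b|grep side; python3 -c "
import cv2
b=cv2.imread('pics/bside.png')[180:380,150:400]
cv2.imwrite('pics/b2.png',cv2.resize(b,None,fx=3,fy=3)[:600])"
```

```text
clock 6.90 pos [0.6065 0.0307 0.0375] psi 90.45 w 0.0398 F [-0.08 -0.41 -6.12]
rot deg [-0.06  0.03  0.05] | shift cm now-frame [ 0.15 -0.07  2.25] | target-frame [ 0.15 -0.07  2.25]
side bladetop 289 [0.6352 0.0436 0.0492] x 0.5485 0.6915 y 0.0207 0.0602 [array([620. ,  40.6]), array([142.9,  39.2]), np.float64(0.3)]
side grey 84 [0.6828 0.0337 0.0508] x 0.6735 0.6915 y 0.0214 0.0459 [array([682.6,  34. ]), array([24.6, 17.9]), np.float64(87.4)]
side yellow 428 [0.5926 0.0353 0.087 ] x 0.5462 0.6849 y -0.008 0.0688 [array([610.2,  37.4]), array([147. ,  57.2]), np.float64(14.8)]
```

View pics/b2.png

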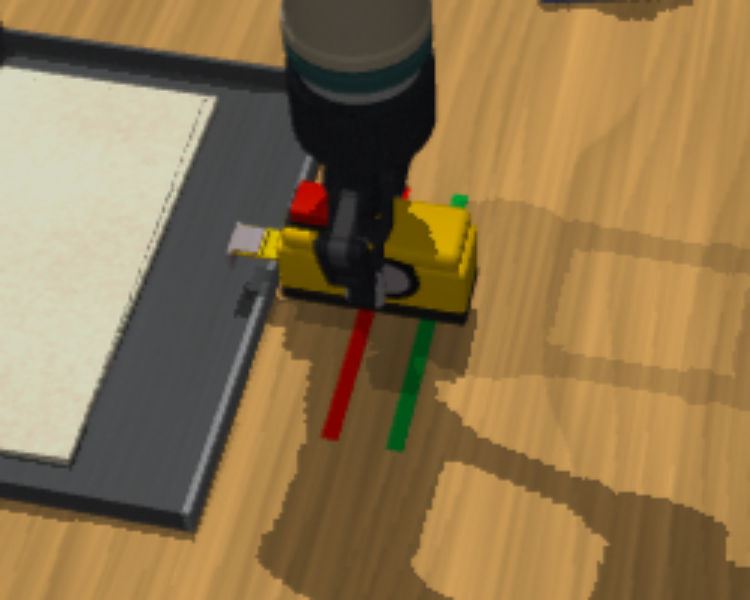

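The hook is 14 mm inside the wall and clear of it, and the front face is 12 mm short of it. I'll lower it.

Call:
servo_tool:
  deltas: [0,0,1,0,0,0,0,0,0.8,0,0,0,0,0,0,0,0,0]

```text
clock: 7.3
position: [0.6075, 0.0305, 0.0201]
ee_rot: [0.002, -0.004, 1.0, -0.001]
contact_force: [0.0, -0.3, -5.1]
width: 0.0395
```

```bash
python3 go.py .605 .030 .0150 90.4
```

```text
clock 7.30 pos [0.6075 0.0305 0.0201] psi 90.44 w 0.0395 F [ 0.02 -0.29 -5.12]
rot deg [-0.07  0.22  0.04] | shift cm now-frame [ 0.25 -0.05  0.51] | target-frame [ 0.25 -0.05  0.51]
```

Call:
servo_tool:
  deltas: [0.2,0,0.4,0,0.2,0,0,0,0,0,0,0,1,0,0,0,0,0,1,0,0,0,0,0,0,0,0,0,0,0]

```text
clock: 7.8
position: [0.584, 0.0303, 0.0157]
ee_rot: [0.0, -0.004, 1.0, -0.001]
contact_force: [0.5, -0.3, -6.1]
width: 0.0395
```

```bash
python3 go.py .5235 .030 .0150 90.4
```

```text
clock 7.80 pos [0.584  0.0303 0.0157] psi 90.43 w 0.0395 F [ 0.46 -0.34 -6.14]
rot deg [-0.08  0.03  0.03] | shift cm now-frame [6.05 0.02 0.07] | target-frame [6.05 0.02 0.07]
```

Call:
servo_tool:
  deltas: [1,0,0,0,0,0,1,0,0,0,0,0,0,0,0,0,0,0]

```text
clock: 8.1
position: [0.5631, 0.03, 0.0167]
ee_rot: [0.002, -0.004, 1.0, -0.001]
contact_force: [1.4, 0.9, -6.9]
width: 0.0398
```

```bash
python3 go.py .5235 .030 .0150 90.4; python3 tm.py c|grep side; python3 -c "
import cv2
b=cv2.imread('pics/cside.png')[180:380,170:420]
cv2.imwrite('pics/c2.png',cv2.resize(b,None,fx=3,fy=3)[:600])"
```

```text
clock 8.10 pos [0.5631 0.03   0.0167] psi 90.42 w 0.0398 F [ 1.42  0.9  -6.86]
rot deg [-0.09  0.22  0.02] | shift cm now-frame [3.96 0.03 0.15] | target-frame [3.96 0.02 0.17]
side bladetop 338 [0.6138 0.0417 0.028 ] x 0.5066 0.6767 y -0.0066 0.0691 [array([591.7,  30.9]), array([170. ,  75.7]), np.float64(0.3)]
side grey 135 [0.6696 0.0336 0.0264] x 0.6591 0.6767 y -0.0093 0.0691 [array([667.6,  30.1]), array([78.3, 17.1]), np.float64(87.3)]
side yellow 581 [0.58   0.0344 0.0568] x 0.5073 0.6715 y -0.009 0.0688 [array([585. ,  38.1]), array([171.9,  59. ]), np.float64(12.3)]
```

View pics/c2.png

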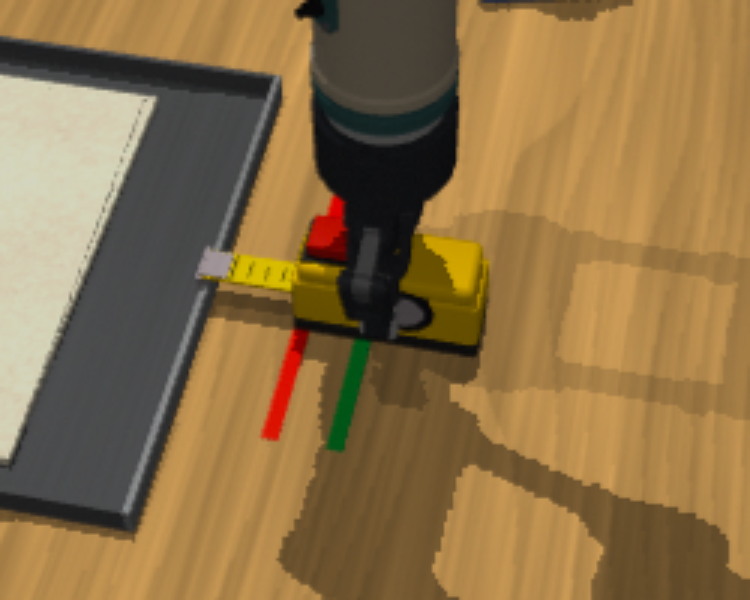

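The hook has caught on the wall, and the blade is drawing out straight (hook at crop (215,262)). I'll continue.

Call:
servo_tool:
  deltas: [1,0,0,0,0.2,0,1,0,0.1,0,0,0,1,0,0,0,0,0,0.5,0,0,0,0,0,0,0,0,0,0,0]

```text
clock: 8.7
position: [0.5288, 0.0296, 0.0163]
ee_rot: [0.003, -0.004, 1.0, -0.001]
contact_force: [1.5, -0.2, -5.9]
width: 0.0395
```

```bash
python3 go.py .5235 .030 .0150 90.4; python3 tm.py d|grep side; python3 -c "
import cv2
b=cv2.imread('pics/dside.png')[180:380,170:420]
cv2.imwrite('pics/d2.png',cv2.resize(b,None,fx=3,fy=3)[:600])"
```

```text
clock 8.70 pos [0.5288 0.0296 0.0163] psi 90.42 w 0.0395 F [ 1.5  -0.19 -5.87]
rot deg [-0.11  0.35  0.02] | shift cm now-frame [0.53 0.05 0.12] | target-frame [0.53 0.05 0.13]
side bladetop 338 [0.625 0.039 0.028] x 0.5008 0.6763 y -0.0069 0.0692 [array([590. ,  24.9]), array([173.7,  75.9]), np.float64(4.3)]
side grey 140 [0.6706 0.0343 0.0261] x 0.6588 0.7489 y -0.0098 0.0696 [array([703.8,  30.1]), array([89.9, 79.4]), np.float64(0.4)]
side yellow 564 [0.6043 0.0353 0.0423] x 0.5003 0.6721 y 0.0124 0.0573 [array([585.6,  38.4]), array([173.4,  41.1]), np.float64(3.6)]
```

View pics/d2.png

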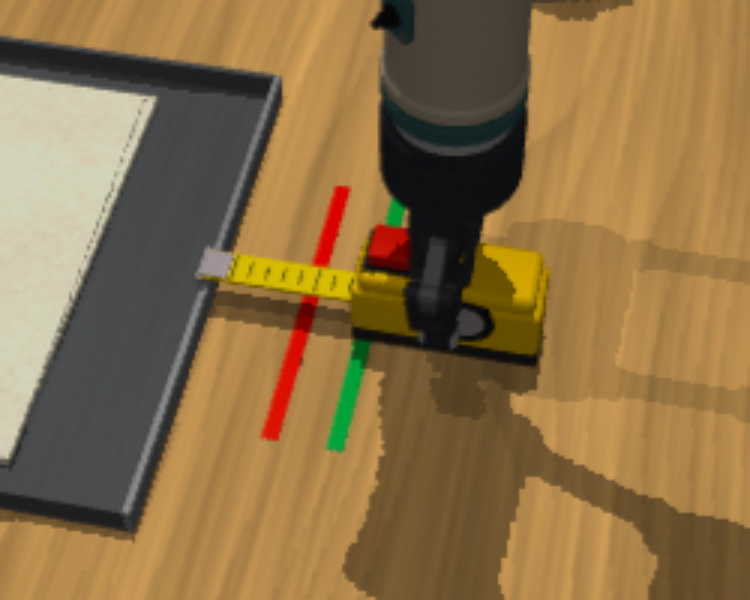

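Call:
servo_tool:
  deltas: [0.5,0,0,0,0.3,0,0,0,0.1,0,0,0,0,0,0,0,0,0]

```text
clock: 9.1
position: [0.5261, 0.0295, 0.0154]
ee_rot: [0.002, -0.004, 1.0, -0.001]
contact_force: [1.2, 0.1, -5.5]
width: 0.0395
```

```bash
python3 go.py .5235 .030 .0145 90.4; cat > fe.py <<'E'
from m import *
import sys
tag=sys.argv[1]; yc=float(sys.argv[2])
im,d=save("side",tag); b=im[180:380,170:420,::-1]; cv2.imwrite(f"pics/{tag}_c.png",cv2.resize(b,None,fx=3,fy=3))
a=im.astype(int); r,g,bl=a[...,0],a[...,1],a[...,2]
K,R,t=cal("side"); P=cloud(d,K,R,t); c=-R.T@t
# side-face yellow: on plane y=yc+.02, per row find leftmost->front edge at heights 10..20 and 30..50 mm (avoid blade)
yel=(r>70)&(g>55)&(bl<50)&(abs(r-g)<70)&(abs(P[...,1]-yc-.02)<.006)&(d>0)&(P[...,0]>.5)&(P[...,2]<.055)&(P[...,2]>.006)
for v in range(480):
    us=np.where(yel[v])[0]
    if len(us)<5: continue
    u=us.min()-.5
    w=R.T@np.array([(u-K[0,2])/K[0,0],(v-K[1,2])/K[1,1],1]); p=c+w*((yc+.02-c[1])/w[1]); print(v,u,p.round(4),len(us))
E
python3 fe.py e .030
```

```text
clock 9.10 pos [0.5261 0.0295 0.0154] psi 90.43 w 0.0395 F [ 1.15  0.12 -5.54]
rot deg [-0.11  0.21  0.03] | shift cm now-frame [0.26 0.05 0.09] | target-frame [0.26 0.05 0.09]
276 288.5 [0.5772 0.05   0.0515] 5
277 288.5 [0.5773 0.05   0.0486] 9
278 288.5 [0.5773 0.05   0.0458] 15
279 288.5 [0.5774 0.05   0.0429] 17
280 288.5 [0.5775 0.05   0.04  ] 16
281 287.5 [0.5793 0.05   0.0366] 18
282 287.5 [0.5794 0.05   0.0336] 20
283 288.5 [0.5777 0.05   0.0311] 18
284 288.5 [0.5778 0.05   0.0282] 18
285 288.5 [0.5779 0.05   0.0252] 18
286 288.5 [0.5779 0.05   0.0222] 18
287 288.5 [0.578  0.05   0.0192] 18
288 288.5 [0.5781 0.05   0.0162] 19
289 290.5 [0.5746 0.05   0.0141] 17
290 296.5 [0.5638 0.05   0.0141] 11
291 302.5 [0.5531 0.05   0.0141] 8
294 324.5 [0.5141 0.05   0.0161] 5
295 327.5 [0.5088 0.05   0.0146] 5
```

View pics/e_c.png

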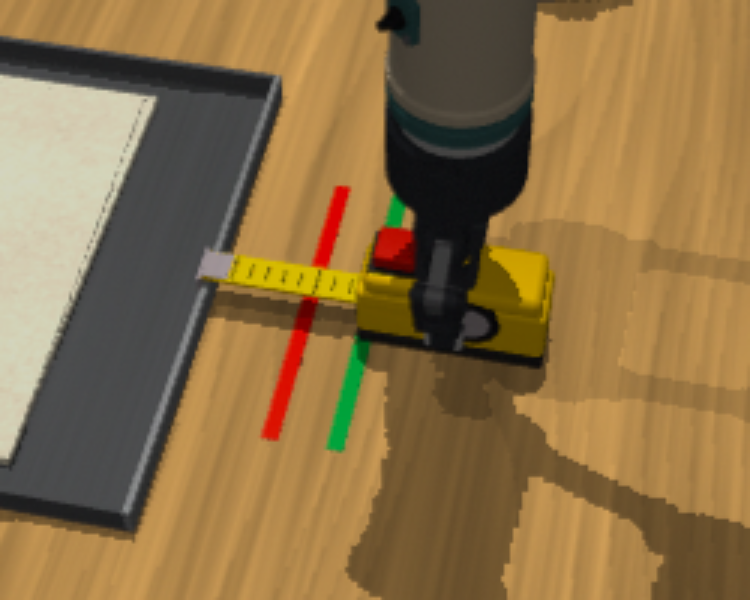

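The side camera puts the front face at 0.578, and the TCP estimate says 0.5776. It needs about 2.7 mm more, then down onto the desk.

Call:
servo_tool:
  deltas: [0.3,0.1,0,-0.1,0.2,0,0,0,0,0,0,0]

```text
clock: 9.35
position: [0.5232, 0.0304, 0.0154]
ee_rot: [0.0, -0.004, 1.0, -0.0]
contact_force: [1.7, 1.4, -5.9]
width: 0.0395
```

```bash
python3 go.py .5235 .030 .0142 90.4
```

```text
clock 9.35 pos [0.5232 0.0304 0.0154] psi 90.41 w 0.0395 F [ 1.74  1.44 -5.86]
rot deg [-0.01  0.01  0.01] | shift cm now-frame [-0.03 -0.04  0.12] | target-frame [-0.03 -0.04  0.12]
```

Down in small steps until the desk carries the weight.

Call:
servo_tool:
  deltas: [0,0,0.1,0,0,0,0,0,0.1,0,0,0,0,0,0,0,0,0]

```text
clock: 9.65
position: [0.5235, 0.0304, 0.0142]
ee_rot: [0.0, -0.004, 1.0, -0.0]
contact_force: [1.8, -0.3, -6.0]
width: 0.0393
```

```bash
python3 go.py .5235 .030 .0142 90.4
```

```text
clock 9.65 pos [0.5235 0.0304 0.0142] psi 90.42 w 0.0393 F [ 1.75 -0.35 -6.02]
rot deg [-0.01  0.04  0.02] | shift cm now-frame [ 0.   -0.04 -0.  ] | target-frame [ 0.   -0.04 -0.  ]
```

Call:
servo_tool:
  deltas: [0,0,0.1,0,0,0,0,0,0,0,0,0]

```text
clock: 9.85
position: [0.5235, 0.0304, 0.0142]
ee_rot: [0.0, -0.004, 1.0, -0.0]
contact_force: [1.5, -0.4, -5.9]
width: 0.0395
```

Call:
servo_tool:
  deltas: [0,0,0.1,0,0,0,0,0,0,0,0,0]

```text
clock: 10.05
position: [0.5235, 0.0304, 0.0142]
ee_rot: [0.001, -0.004, 1.0, -0.0]
contact_force: [0.4, -0.1, -6.1]
width: 0.0396
```

Call:
servo_tool:
  deltas: [0,0,0.2,0,0,0]

```text
clock: 10.15
position: [0.5235, 0.0303, 0.0141]
ee_rot: [0.001, -0.004, 1.0, -0.0]
contact_force: [-7.6, 0.1, 31.3]
width: 0.0395
```

```bash
python3 go.py .5235 .030 .0142 90.4; python3 fe.py f .030|head -12
```

```text
clock 10.15 pos [0.5235 0.0303 0.0141] psi 90.42 w 0.0395 F [-7.61  0.09 31.3 ]
rot deg [-0.03  0.08  0.02] | shift cm now-frame [ 0.   -0.03 -0.01] | target-frame [ 0.   -0.03 -0.01]
276 255.5 [0.6362 0.05   0.0358] 6
277 257.5 [0.6328 0.05   0.0338] 10
278 267.5 [0.6148 0.05   0.0357] 11
279 275.5 [0.6005 0.05   0.0366] 17
280 281.5 [0.5899 0.05   0.0366] 18
281 285.5 [0.5829 0.05   0.0356] 18
282 289.5 [0.5759 0.05   0.0346] 18
283 289.5 [0.5759 0.05   0.0316] 18
284 289.5 [0.576  0.05   0.0287] 18
285 289.5 [0.5761 0.05   0.0257] 18
286 290.5 [0.5744 0.05   0.0232] 18
287 290.5 [0.5744 0.05   0.0202] 18
```

View pics/f_c.png

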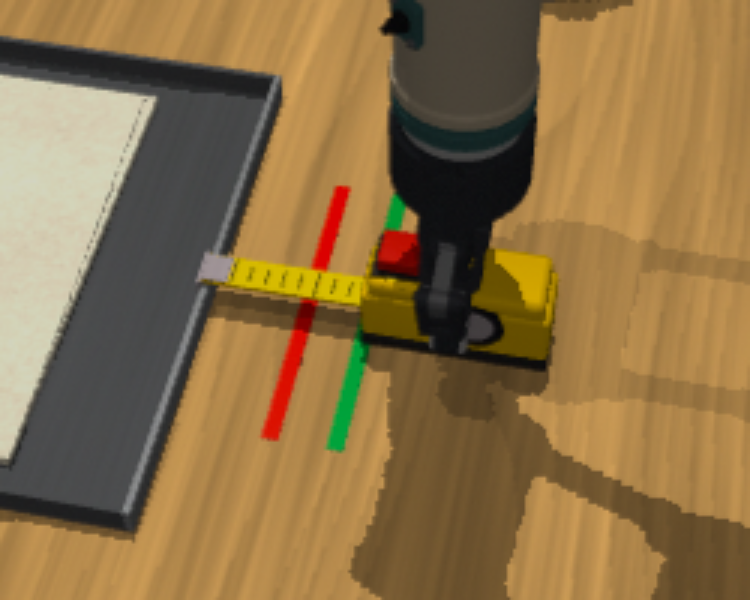

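The case is on the desk, and its front edge (~0.5755) is within the green strip. I'll relax the push, then open.

Call:
servo_tool:
  deltas: [0,0,0,0,0,0,0,0,0,0,0,0]

```text
clock: 10.4
position: [0.5235, 0.0303, 0.0142]
ee_rot: [0.001, -0.004, 1.0, -0.0]
contact_force: [0.8, -1.2, -2.7]
width: 0.0395
```

Call:
servo_tool:
  deltas: [0,0,0,0,0,0,0,0,0,0,0,0,0,0,0,0,0,0,0,0,0,0,0,0,0,0,0,0,0,0]
  jaw: 8.5

```text
clock: 10.9
position: [0.5229, 0.0304, 0.0137]
ee_rot: [0.0, -0.004, 1.0, -0.0]
contact_force: [1.0, 0.2, -0.7]
width: 0.0849
```

```bash
python3 go.py .5235 .030 .10 90.4; python3 fe.py g .030|tail -12
```

```text
clock 10.90 pos [0.5229 0.0304 0.0137] psi 90.44 w 0.0849 F [ 0.96  0.22 -0.67]
rot deg [-0.03  0.02  0.04] | shift cm now-frame [-0.06 -0.04 -8.63] | target-frame [-0.06 -0.04 -8.63]
281 289.5 [0.5758 0.05   0.0375] 18
282 289.5 [0.5759 0.05   0.0346] 19
283 289.5 [0.5759 0.05   0.0316] 18
284 289.5 [0.576  0.05   0.0287] 18
285 289.5 [0.5761 0.05   0.0257] 17
286 289.5 [0.5761 0.05   0.0227] 18
287 290.5 [0.5744 0.05   0.0202] 16
288 290.5 [0.5745 0.05   0.0172] 16
289 290.5 [0.5746 0.05   0.0141] 15
290 291.5 [0.5728 0.05   0.0116] 15
291 296.5 [0.5639 0.05   0.0111] 10
295 324.5 [0.514  0.05   0.0131] 5
```

Call:
servo_tool:
  deltas: [0,0,-1,0,0,0,0,0,-2,0,0,0,0,0,-3,0,0,0,0,0,-3,0,0,0,0,0,-2,0,0,0,0,0,0,0,0,0]

```text
clock: 11.55
position: [0.5226, 0.0305, 0.1302]
ee_rot: [-0.0, -0.004, 1.0, -0.0]
contact_force: [-0.1, -0.5, 0.3]
width: 0.0851
```

Call:
servo_tool:
  deltas: [0,0,0,0,0,0,0,0,0,0,0,0,0,0,0,0,0,0,0,0,0,0,0,0,0,0,0,0,0,0,0,0,0,0,0,0,0,0,0,0,0,0]
  jaw: 0

```text
clock: 12.25
position: [0.5196, 0.0306, 0.1264]
ee_rot: [-0.004, -0.004, 1.0, 0.0]
contact_force: [0.1, -0.2, -0.2]
width: 0.0001
```

```bash
python3 go.py .5535 .0305 .085 90.4; cat > bt.py <<'E'
from m import *
import sys
tag=sys.argv[1]
for n in sys.argv[2:]:
    im,d=save(n,tag+n); a=im.astype(int); r,g,b=a[...,0],a[...,1],a[...,2]; K,R,t=cal(n); P=cloud(d,K,R,t)
    m=(d>0)&(r>70)&(g<50)&(r>2.5*g)&(P[...,2]>.055)&(P[...,2]<.085)&(abs(P[...,0]-.55)<.05)&(abs(P[...,1]-.03)<.04)
    Q=P[m]; print(n,len(Q),[np.round(x,1) for x in fit(Q)] if len(Q)>4 else '', np.median(Q,0).round(4) if len(Q) else '', np.sort(Q[:,2])[len(Q)*9//10].round(4) if len(Q) else '')
    m=(d>0)&(P[...,2]>.056)&(P[...,2]<.066)&(r>70)&(g>60)&(b<60)&(abs(P[...,0]-.52)<.08)&(abs(P[...,1]-.03)<.04)
    Q=P[m]; print(" top",len(Q),[np.round(x,1) for x in fit(Q)] if len(Q)>4 else '', np.median(Q[:,2]) if len(Q) else '')
E
python3 bt.py h side wrist
```

```text
clock 12.25 pos [0.5196 0.0306 0.1264] psi 90.44 w 0.0001 F [ 0.06 -0.22 -0.15]
rot deg [ 0.01 -0.45  0.04] | shift cm now-frame [-3.42 -0.04  4.11] | target-frame [-3.39 -0.04  4.14]
side 186 [array([554.9,  33.4]), array([23.6, 25.7]), np.float64(1.8)] [0.5547 0.0357 0.0736] 0.0754
 top 929 [array([521.4,  33.3]), array([101.8,  41.5]), np.float64(0.9)] 0.06261815750772501
wrist 12 [array([544.6,  30.6]), array([22.7,  1.3]), np.float64(89.4)] [0.5447 0.0201 0.0732] 0.0744
 top 8660 [array([512.3,  30.2]), array([83.1, 40.8]), np.float64(1.1)] 0.06351206633026982
```

View pics/hside.png

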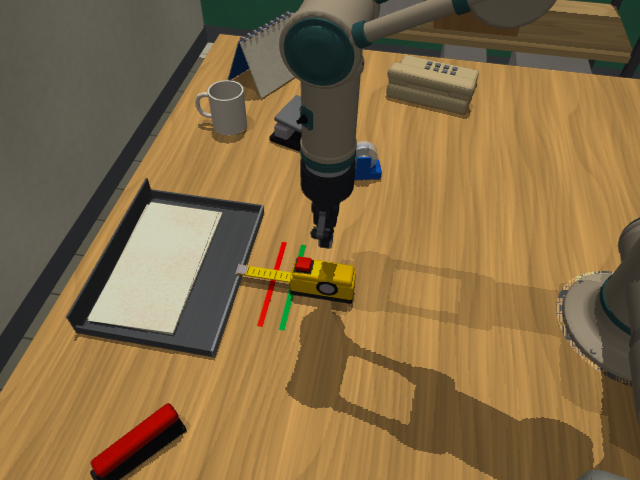

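View pics/hwrist.png

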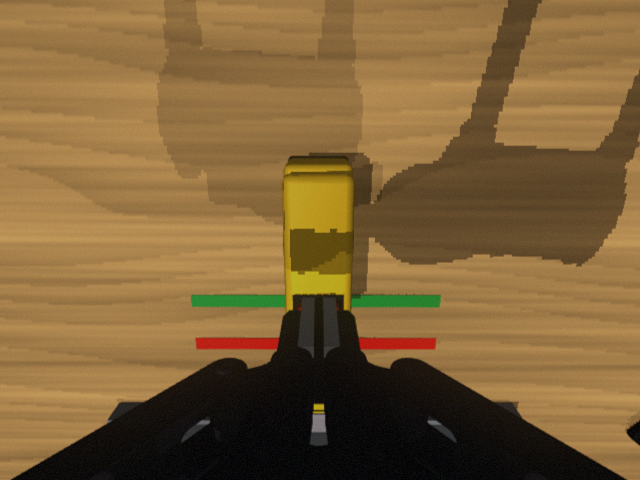

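The tape stands square with its hook on the wall (241,270) and its front on the green line. The button is at about (0.5545, 0.031). Going over it with closed fingers.

Call:
servo_tool:
  deltas: [-1.2,0,1,0,-0.4,0,-1.2,0,1,0,0,0,-1,0,1,0,0,0,0,0,0.5,0,0,0,0,0,0,0,0,0]

```text
clock: 12.85
position: [0.5576, 0.0309, 0.0875]
ee_rot: [0.0, -0.004, 1.0, 0.0]
contact_force: [-0.1, -0.5, 0.7]
width: 0.0002
```

```bash
python3 go.py .554 .031 .078 90.4
```

```text
clock 12.85 pos [0.5576 0.0309 0.0875] psi 90.44 w 0.0002 F [-0.1  -0.48  0.75]
rot deg [0.01 0.01 0.04] | shift cm now-frame [0.36 0.01 0.95] | target-frame [0.36 0.01 0.95]
```

Call:
servo_tool:
  deltas: [0.4,0,0.5,0,0,0,0,0,0.4,0,0,0,0,0,0,0,0,0]

```text
clock: 13.15
position: [0.5524, 0.0309, 0.0772]
ee_rot: [-0.001, -0.004, 1.0, 0.0]
contact_force: [0.1, -0.1, -0.9]
width: -0.0002
```

```bash
python3 go.py .554 .031 .070 90.4; python3 -c "
from h import *
im,_=save('side','i');cv2.imwrite('pics/i_c.png',cv2.resize(im[180:330,220:400,::-1],None,fx=4,fy=4))"
```

```text
clock 13.15 pos [0.5524 0.0309 0.0772] psi 90.44 w -0.0002 F [ 0.08 -0.14 -0.88]
rot deg [ 0.02 -0.1   0.04] | shift cm now-frame [-0.16  0.01  0.72] | target-frame [-0.16  0.01  0.72]
```

View pics/i_c.png

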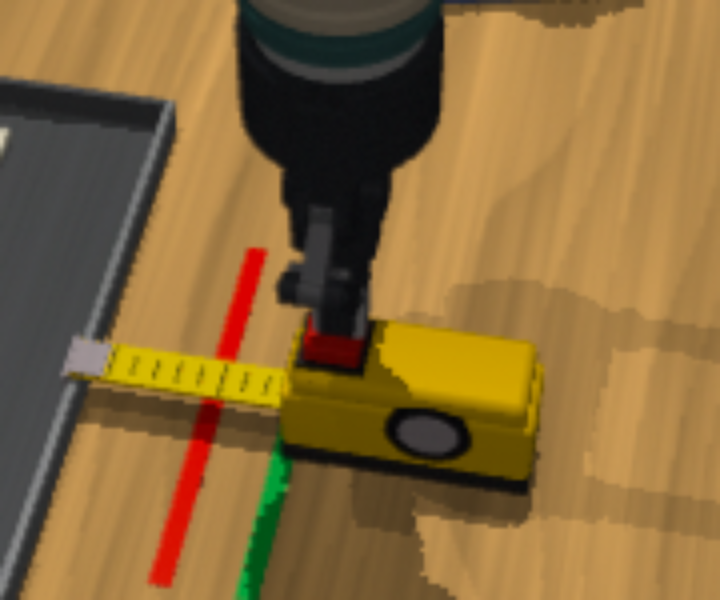

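The fingertips are just above the button. I'll press in small steps.

Call:
servo_tool:
  deltas: [-0.2,0,0,0,0,0,0,0,0.2,0,0,0,0,0,0.2,0,0,0]

```text
clock: 13.5
position: [0.555, 0.0309, 0.0745]
ee_rot: [0.0, -0.004, 1.0, 0.0]
contact_force: [0.2, 0.6, -0.4]
width: 0.0003
```

Call:
servo_tool:
  deltas: [0,0,0.2,0,0,0,0,0,0.2,0,0,0]

```text
clock: 13.7
position: [0.5552, 0.0309, 0.0708]
ee_rot: [0.001, -0.004, 1.0, 0.0]
contact_force: [-1.1, -0.2, 3.6]
width: -0.0001
```

Call:
servo_tool:
  deltas: [0,0,0.2,0,0,0]

```text
clock: 13.8
position: [0.5552, 0.0309, 0.0689]
ee_rot: [0.001, -0.004, 1.0, 0.0]
contact_force: [-1.2, 0.0, 3.0]
width: 0.0
```

Call:
servo_tool:
  deltas: [0,0,0.15,0,0,0]

```text
clock: 13.9
position: [0.5553, 0.0309, 0.0675]
ee_rot: [0.001, -0.004, 1.0, 0.0]
contact_force: [-1.5, 0.2, 6.0]
width: 0.0001
```

Call:
servo_tool:
  deltas: [0,0,0.1,0,0,0]

```text
clock: 14.0
position: [0.5553, 0.0309, 0.0671]
ee_rot: [0.001, -0.004, 1.0, 0.0]
contact_force: [-2.1, 0.5, 10.0]
width: 0.0001
```

Call:
servo_tool:
  deltas: [0,0,0.1,0,0,0]

```text
clock: 14.1
position: [0.5553, 0.0309, 0.067]
ee_rot: [0.001, -0.004, 1.0, -0.0]
contact_force: [-2.6, 0.6, 11.3]
width: 0.0001
```

Call:
servo_tool:
  deltas: [0,0,0.15,0,0,0]

```text
clock: 14.2
position: [0.5553, 0.0309, 0.067]
ee_rot: [0.001, -0.004, 1.0, -0.0]
contact_force: [-3.3, -0.6, 15.0]
width: 0.0002
```

Call:
servo_tool:
  deltas: [0,0,0,0,0,0,0,0,-0.5,0,0,0,0,0,-2,0,0,0,0,0,-3,0,0,0,3,0,-4,0,0,0,4,0,-4,0,0,0,4,0,-2,0,0,0,4,0,0,0,0,0,4,0,0,0,0,0,0,0,0,0,0,0]

```text
clock: 15.2
position: [0.3639, 0.0292, 0.2228]
ee_rot: [0.002, -0.004, 1.0, -0.0]
contact_force: [0.3, -0.3, 0.6]
width: -0.0001
```

```bash
python3 bt.py j side top; python3 fe.py k .030 | head -14; python3 -c "
import cv2
b=cv2.imread('pics/jside.png')[200:330,210:380];cv2.imwrite('pics/j2.png',cv2.resize(b,None,fx=4,fy=4))
b=cv2.imread('pics/jtop.png')[160:320,210:410];cv2.imwrite('pics/j3.png',cv2.resize(b,None,fx=4,fy=3.7))"
```

```text
side 172 [array([555. ,  30.6]), array([24.2, 30.1]), np.float64(2.7)] [0.5548 0.0336 0.0685] 0.0701
 top 951 [array([521.4,  34. ]), array([102.3,  42. ]), np.float64(0.3)] 0.06262116197496147
top 182 [array([555. ,  29.7]), array([22.7, 24. ]), np.float64(88.7)] [0.5548 0.0303 0.0683] 0.0701
 top 1060 [array([521.6,  29.8]), array([101.5,  40.3]), np.float64(0.5)] 0.0623564784842533
277 262.5 [0.6237 0.05   0.0362] 6
278 289.5 [0.5756 0.05   0.0462] 12
279 289.5 [0.5756 0.05   0.0433] 18
280 276.5 [0.5989 0.05   0.0342] 27
281 289.5 [0.5758 0.05   0.0375] 31
282 289.5 [0.5759 0.05   0.0346] 28
283 289.5 [0.5759 0.05   0.0316] 28
284 289.5 [0.576  0.05   0.0287] 27
285 289.5 [0.5761 0.05   0.0257] 26
286 290.5 [0.5744 0.05   0.0232] 25
287 290.5 [0.5744 0.05   0.0202] 23
288 290.5 [0.5745 0.05   0.0172] 24
289 290.5 [0.5746 0.05   0.0141] 25
290 291.5 [0.5728 0.05   0.0116] 25
```

View pics/j2.png

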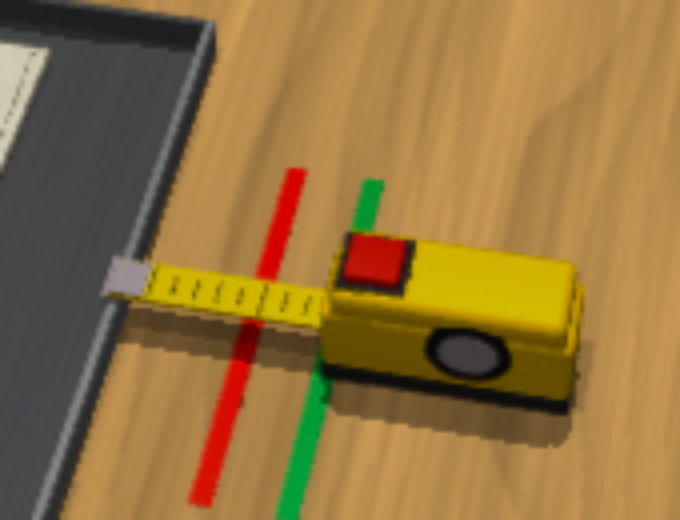

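View pics/j3.png

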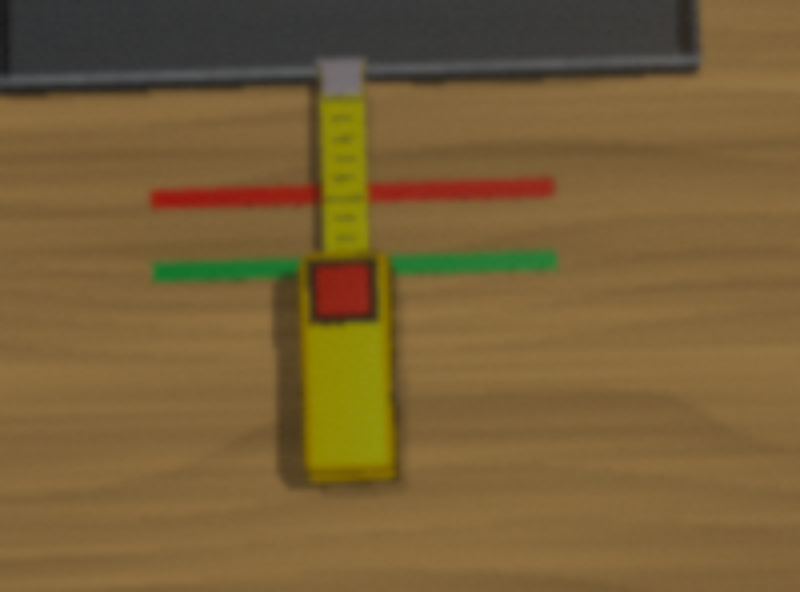

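The top and side views show the hook over the wall at its middle, the blade straight and square, the front on the green line, the button down and the robot clear. Handing in.

```bash
python3 -c "
from rig import manip
print(manip.sign_off(), manip.get_state()['clock'])"
```

```text
the job is handed in; nothing more can be done
the job is handed in; nothing more can be done
```

The tape is hooked over the middle of the tray's near wall, drawn back to the green line, set down and locked. I handed the job in at about 15.4 s; no verdict is given.

- **Hook:** it sits over the near wall, within a few mm of the tray's middle line. The blade is straight and out by about 70 mm.
- **Front face:** my estimates put it at x ≈ 0.5745–0.5765, and the green line's centre is at ≈ 0.575. That is within about 1.5 mm, and it did not shift on release or when the button was pressed.
- **Squareness:** the case's angle read 0.3–0.5° in the last pictures, against about 0.4° for the tray.
- **Lock button:** it met a firm stop at 15 N, with the fingertip at 67 mm, which is 6 mm of travel. It stayed down after I let go; the cameras read its top at about 68.5 mm, a drop of 5 mm. The two figures differ by 1 mm, and either counts as fully down.
- **Forces:** the highest reading was 31 N, briefly, when the gripped case was pressed onto the desk before release. The robot was well clear of everything at hand-in.

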